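# Clamp a specimen block in the trimming jig with its eccentric knob

### The arm

A 7-joint arm with a two-finger parallel gripper is mounted at the origin on the work surface. World frame = base frame: x ahead of the robot, y to its left, z up, the work surface at z = 0. Lengths are in m, angles in degrees, forces in N, time in s.
With the tool pointing down it reaches from about 0.425 to 0.875 m from the base axis. Payload 4.7 kg.
Tool frame: the origin (TCP) lies at the centre of the arm's flange, where the gripper is bolted on; the fingertips stand 182 mm ahead of it and the grasp point (between the pads) lies 164 mm ahead of it; z points along the fingers, y is the line along which they close (so a half turn about z gives the same grasp; the last joint's range is limited). The gripper opens to 87 mm and grips with 3 to 60 N. Pads are 19 mm wide; open, the fingers measure 117 mm over their backs; the gripper's body (75 mm by 190 mm) begins 51 mm behind the grasp point.
Start: joints at [-72.932, 18.392, -4.016, 83.108, 1.295, 78.541, -3.26], TCP at [0.182, 0.624, 0.405] pointing down, gripper open.
Joint ranges: [-163.93, 163.93], [-17.29, 119.83], [-79.2, 71.16], [3.27, 140.29], [-89.18, 269.18], [5.43, 117.66], [-154.24, 154.24]. Speed limits (degrees/s): [147.25, 147.25, 180, 180, 180, 180, 180].

### API

Orientations are given as [roll, pitch, yaw] about the fixed x, y, z axes, in that order (R = Rz(yaw) Ry(pitch) Rx(roll)).
In Python, from cell import env gives the robot as it stands. The module is installed in compiled form; this text tells all that it offers.
- The arm moves only by the tool step_arm, never from a script. Its argument "steps" is one flat list of numbers, 5 for each row, row after row: the opening, from 0 (shut) to 1 (fully open), then the shift along the tool's x, y, z in mm, then the turn about the tool's z in degrees. In form: [grip, dx, dy, dz, roll, grip, dx, dy, dz, roll, ...]. A call has 1 to 12 rows; each row shifts and turns the commanded pose from where the row before left it, along the tool's axes as they then stand; what a row does not reach is not made up. A row lasts 1/8 s, in which the tool goes at most 62.5 mm and 10.7 degrees, less where a joint would pass 70% of its speed; a pose out of reach is approached as far as the arm can. A call with a gripper value outside its range is refused whole. The fingers move at their own pace and stop on an object; "grip_force" is the grip in N (left out, the last holds). Time passes only in rows, so rows that do not move let the fingers close. It gives the time, the measured TCP pose, the force, the opening and the grip force at its end, in the units of the state.
- env.get_obs(): the state, without advancing time (a new reading comes with each control period).
- env.read_camera(name): name is "scene" or "top" or "wrist"; returns a dict with "image" (480x640x3 uint8, red, green, blue), "camera_matrix" (3x3 intrinsics, pixels), "distortion" ([k1, k2, p1, p2, k3] as OpenCV has them; the pictures are not rectified), "R" (3x3) and "t" (3): a world point X has camera coordinates R X + t. Camera axes: x right, y down, z forward; pixel columns grow to the right and rows downward; lengths in m; the calibration is good to about 2 mm. A picture is of the moment at which its call begins. There is no depth.
- env.sign_off(): hands the job in; it is judged then, once.
The state is a dict: "time_s": time; "qpos": joint angles; "joint_velocities": joint speeds; "effort": joint torques, N m; "tool_pos": TCP position; "tool_rot": TCP orientation; "force": force on the tool from outside, world axes, zero at the start; "wrist_torque": the same for the moment, N m; "grip_width": finger opening in m; "grasp_force": force on a finger pad.
Only numpy, scipy, OpenCV 4.12 (cv2) and the standard library are available. Lean on these libraries where they do the work, as an engineer would, in place of code of your own. Each camera call takes 0.05 s, during which the arm holds its last target. There are 200 camera calls.

### The job

Stand the rectangular specimen block on the floor of the trimming jig, between the two low rails, and let go of it. Then turn the eccentric knob clockwise until its lobe holds the block firmly against the sprung pad, at about 11 N by feel and never so hard that the resin could crack, and leave it clamped. Leave the other things on the bench where they are.

Things in the scene. Friction and masses are not known exactly. Their poses are not given: they have to be found in the camera images.
- block_center (a point): Centre, half-way up, of the white base of the specimen block to clamp: 36 (its x) by 28 (its y) by 28 mm high, about 60 g, amber resin cap 20 x 14 x 6 mm on top; stands upright on the bench. Hold it across its 28 mm width so that its length lies along the jig's x, either way round. The resin cracks if the lobe presses with more than 25 N.
- jig: Trimming jig: steel plate 200 x 110 mm, 12 mm thick, fixed to the bench. Origin on the bench, 2 mm from under the plate's middle. Axes: x is the clamping direction, from the eccentric knob to the sprung pad; y across; z up. The knob's vertical axis is at x = -46, y = 0 mm; the nest at x = 0, y = +13.3 mm.
- nest (a point): Point on the jig floor (12 mm above the bench) midway between two low rails (5 mm high, gap 32 mm in y); jig's axes. Set the block down with its centre at x = -7 mm, y = 0 from here, clear of pad and lobe; the lobe then pushes it to the pad. Keep fingertips 7 mm above this floor, over the rails.
- jaw_line (a point): Middle of the adjustable jaw's range, on the jig floor; jig's axes. The jaw's rubber pad (40 mm wide, 24 mm high) has its face within 4 mm either way of this point in x: the setting differs by day and is not measured. The pad is sprung: it yields from 3 N, then 1 mm per 5 N, 4.5 mm of travel.
- knob_grip (a point): Middle of the knob's black bar grip, on the knob's axis, 64 mm above the bench. Bar 36 long (along this frame's x, turning with the knob; at angle 0 it lies 0.87 rad clockwise of the jig's x), 14 wide, 24 mm high. Under it, on a 14 mm stem, the steel lobe: a disc of 28 mm radius, 4 to 24 mm above the jig floor, its centre 14 mm off the axis, at x = -9, y = -10.7 mm of this frame.
- cam (a joint): Knob angle, rad, 0 to 3.14, grows clockwise from above. The lobe (greased) reaches 28 - 14 cos(angle) mm towards the pad. Starts at 0.6 to 0.8; pad pressure begins somewhere in 1.28 to 1.86. Free, it takes up to 0.18 N m (dry friction), plus some 0.018 per N of pressing; held still, 0.28 in all goes with about 11 N. It stays where left, within 0.02 rad. Keep it pressed with 5 to 18 N, best 11.
- round_stub: Bystander: a white round stub, 30 mm diameter, 28 mm high, with an amber cap; origin at the centre of its underside.
- thin_stub: Bystander: a white thin stub 36 x 12 x 28 mm high with an amber cap; origin at the centre of its underside.
- jar: Bystander: jar with metal lid, 68 mm diameter, 75 mm high; origin under its centre.
- dropper: Bystander: clear bottle, 52 mm diameter, 120 mm high; origin under its centre.
- beaker: Bystander: glass beaker, 64 mm diameter, 85 mm high; origin under its centre.
- brush: Bystander: a brush 170 mm long lying on the bench.
Things that resemble listed ones, but are neither listed nor needed, are in the scene too. What is shaped like the jig but orange or yellow is not meant.

How it is judged (in metres and radians):
On the way, in this order (a step that is already met when the one before it is completed fails the run):
1. the block stands on the jig floor between the rails, let go, not yet clamped (z of block_center in the frame of nest between 0.0115 and 0.0165 m and y of block_center in the frame of nest between -0.005 and 0.005 m and x of block_center in the frame of nest between -0.016 and 0.012 m and contact force between the fingers and block below 0.1 N and contact force between cam and block below 3 N), for 0.2 s.
2. the knob's lobe presses the block with 5 N or more (contact force between cam and block above 5 N), for 0.2 s.
At the end, for the whole second after the job is handed in: The block stands upright (within 0.08 rad) on the jig floor (within 2.5 mm), between the rails, square to the jig within 0.12 rad, at rest, and the knob's lobe presses it with 5 to 18 N; the gripper has let go (contact force between cam and block between 5 and 18 N and z of block_center in the frame of nest between 0.0115 and 0.0165 m and y of block_center in the frame of nest between -0.006 and 0.006 m and angle between the x axis of block_center and the x axis of nest, either way round below 0.12 rad and angle between block_center's own z axis and vertical below 0.08 rad and linear speed of block below 0.01 m/s); the robot touches nothing.
It fails at once if the lobe pressed the block with more than 25 N: the resin cracks (contact force between cam and block above 25 N).
It fails at once if another thing on the bench was shifted by more than 30 mm (distance of any of round_stub, thin_stub, jar, dropper, beaker, brush from where it was at the start of the episode above 0.03 m).
It also fails if it takes over 67 s, if anything falls off the work surface, if the arm or the gripper's body presses on something with over 40 N, if the wrist force passes 120 N, or if a joint passes its speed limit or range.

## Working session

There is one attempt and no reset: what is moved stays moved. The work goes in short steps, Python scripts to look and compute and a tool call to move; the robot and the scene stay as the last step left them, time stands still between calls to the robot, and variables do not carry over. Pictures are saved under pics/ and viewed, at most 10 in all, crops included, and the job is handed in when it is done.

Besides the shell and the picture viewer there is one more tool, called after "Request:" as name(argument=value, ...) on one line, values as JSON. step_arm: Moves the arm, as the interface text tells. Its arguments: {"type":"object","properties":{"steps":{"type":"array","items":{"type":"number"}},"grip_force":{"type":"number"}},"required":["steps"]}

```bash
mkdir -p pics; cat > h.py <<'E'
import numpy as np, cv2, pickle
from cell import env
def snap(n,f):
    c=env.read_camera(n); cv2.imwrite(f'pics/{f}.png',c['image'][:,:,::-1]); pickle.dump(c,open(f'pics/{f}.pkl','wb')); return c
def load(f): return pickle.load(open(f'pics/{f}.pkl','rb'))
def ray(c,uv,z):
    K=np.array(c['camera_matrix']);R=np.array(c['R']);t=np.array(c['t'])
    p=cv2.undistortPoints(np.array(uv,float).reshape(-1,1,2),K,np.array(c['distortion']))[:,0]
    d=np.c_[p,np.ones(len(p))]@R; o=-R.T@t
    return o+d*((z-o[2])/d[:,2])[:,None]
def proj(c,X):
    return cv2.projectPoints(np.array(X,float).reshape(-1,3),cv2.Rodrigues(np.array(c['R']))[0],np.array(c['t']),np.array(c['camera_matrix']),np.array(c['distortion']))[0][:,0]
E
python3 - <<'E'
from h import *
for n in ['top','scene']:
    c=snap(n,n+'0'); print(n,-np.array(c['R']).T@c['t'])
o=env.get_obs();print({k:np.round(v,3) for k,v in o.items()})
E
```

```text
top [0.45584071 0.0271696  1.0229269 ]
scene [ 1.06624683 -0.06918174  0.9178113 ]
{'time_s': np.float64(0.1), 'qpos': array([-72.932,  18.434,  -4.012,  83.168,   1.295,  78.54 ,  -3.262]), 'joint_velocities': array([-0.036, -0.125, -0.025, -0.121, -0.051, -0.012,  0.029]), 'effort': array([ 0.0000e+00, -4.9256e+01, -4.0600e-01, -3.1340e+01, -6.4000e-02,
        3.9000e-02,  0.0000e+00]), 'tool_pos': array([0.182, 0.624, 0.404]), 'tool_rot': array([-1.79903e+02,  6.00000e-03,  1.63736e+02]), 'force': array([0.53 , 0.266, 0.526]), 'wrist_torque': array([ 0.002,  0.011, -0.069]), 'grasp_force': np.float64(0.0), 'grip_width': np.float64(0.087)}
```

View pics/top0.png

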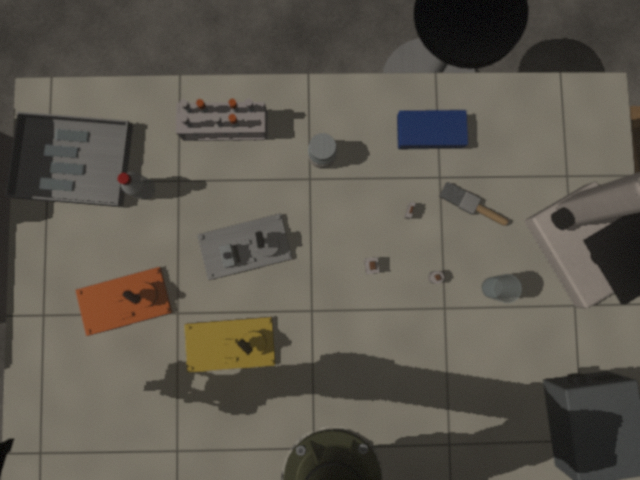

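View pics/scene0.png

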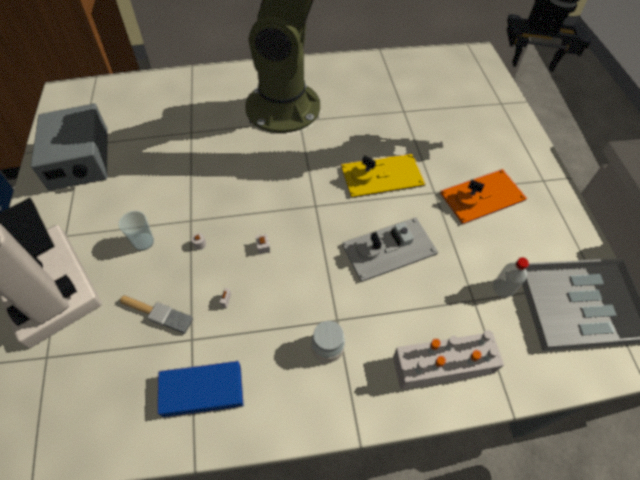

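The top view shows the steel jig at about (246,247), the block at (372,265), the round stub at (436,277) and the thin stub at (409,212). I'll enlarge that area.

```bash
python3 - <<'E'
from h import *
c=load('top0');im=c['image'][:,:,::-1]
a=cv2.resize(im[205:285,190:300],None,fx=7,fy=7,interpolation=cv2.INTER_CUBIC)
b=cv2.resize(im[240:290,350:400],None,fx=5,fy=5,interpolation=cv2.INTER_CUBIC)
a=cv2.convertScaleAbs(a,alpha=1.4); a[-250:,-250:]=0
cv2.imwrite('pics/topc.png',a);
print(ray(c,[[372,265],[246,247],[436,277],[409,212]],0.03).round(3))
E
```

```text
[[ 0.481 -0.098  0.03 ]
 [ 0.526  0.187  0.03 ]
 [ 0.451 -0.243  0.03 ]
 [ 0.601 -0.186  0.03 ]]
```

View pics/topc.png

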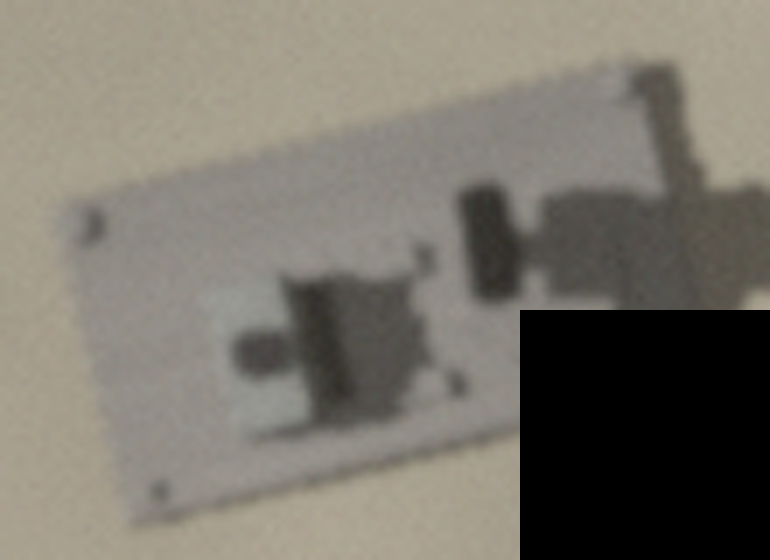

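The crop shows the plate corners at crop (60,205), (135,525) and (632,55), the dark knob bar at (490,243), the pad at (325,350) and rail ends at (425,255) and (458,383). That makes jig x point left in the image, roughly world +y.

```bash
cat >> h.py <<'E'
from scipy.spatial.transform import Rotation as Ro
def tf(o): return Ro.from_euler('xyz',o['tool_rot'],degrees=True).as_matrix()
def move(xyz,yaw,o=None):
    "tool-frame shift (mm) and turn needed to a world TCP target"
    o=o or env.get_obs(); R=tf(o); d=R.T@(np.array(xyz)-o['tool_pos'])*1e3
    r=(o['tool_rot'][2]-yaw+180)%360-180
    print('shift',d.round(1),'roll',round(r,2),'or',round((r+270)%180-90,2)); return d
E
python3 - <<'E'
from h import *
c=load('top0')
px=lambda a:np.array(a)/7+[190,205]
C=ray(c,px([[60,205],[135,525],[632,55]]),.012); print(C.round(4))
k=ray(c,px([[490,243]]),.076); print('knob',k.round(4))
x=C[0]-C[2];print(np.linalg.norm(x),np.linalg.norm(C[1]-C[0]),np.degrees(np.arctan2(x[1],x[0])), np.degrees(np.arctan2(*(C[1]-C[0])[[1,0]]))+90)
print('centre',(C[1]+C[2])/2)
o=env.get_obs();w=env.read_camera('wrist');R=tf(o);cc=-np.array(w['R']).T@w['t']
print('cam in tool',R.T@(cc-o['tool_pos']),'axis',R.T@np.array(w['R'])[2], np.array(w['camera_matrix'])[0,0])
move([.526,.18,.41],o['tool_rot'][2]); move([.49,-.09,.41],o['tool_rot'][2])
print(o['tool_rot'])
E
```

```text
[[0.5588 0.2991 0.012 ]
 [0.4531 0.2742 0.012 ]
 [0.6058 0.11   0.012 ]]
knob [[0.5384 0.1492 0.076 ]]
0.19486592109196746 0.10861304325590983 103.95694042921083 -76.75046091132253
centre [0.52946459 0.19207316 0.012     ]
cam in tool [0.07335785 0.00068609 0.01926706] axis [-2.69043884e-01 -5.98810760e-05  9.63127917e-01] 422.1477106737818
shift [-454.5 -329.8   -5.6] roll 0.01 or 0.01
shift [-495.6 -599.1   -5.2] roll 0.01 or 0.01
[-1.79902647e+02  6.35378785e-03  1.63736304e+02]
```

Request:
step_arm(steps=[1,-38,-27.5,0,0,1,-38,-27.5,0,0,1,-38,-27.5,0,0,1,-38,-27.5,0,0,1,-38,-27.5,0,0,1,-38,-27.5,0,0,1,-38,-27.5,0,0,1,-38,-27.5,0,0,1,-38,-27.5,0,0,1,-38,-27.5,0,0,1,-38,-27.5,0,0,1,-38,-27.5,0,0])

```text
time_s: 1.65
tool_pos: [0.528, 0.1782, 0.4046]
tool_rot: [180.0, -0.0, 163.8]
force: [0.9, 0.9, -0.5]
grip_width: 0.0872
grasp_force: 0.0
```

Request:
step_arm(steps=[1,0,0,0,10,1,0,0,0,10,1,0,0,0,10,1,0,0,0,10,1,0,0,0,10,1,0,0,0,10,1,0,0,0,0,1,0,0,0,0])

```text
time_s: 2.65
tool_pos: [0.5273, 0.1795, 0.4046]
tool_rot: [-180.0, 0.0, 103.9]
force: [-0.8, 0.4, -0.4]
grip_width: 0.0871
grasp_force: 0.0
```

```bash
python3 - <<'E'
from h import *
o=env.get_obs();print(o['time_s'],o['tool_pos'],o['tool_rot'],o['qpos'])
c=snap('wrist','w1'); cv2.imwrite('pics/w1b.png',cv2.resize(c['image'][:,:,::-1],(800,600),interpolation=cv2.INTER_CUBIC))
print(proj(c,[[.529,.192,.012],[.481,-.098,.028]])*1.25)
E
```

```text
2.65 [0.52730447 0.17954564 0.40462743] [-1.79985870e+02  8.96810993e-04  1.03907098e+02] [-42.42535625   7.04487882  22.84368107  97.40677488  -2.81173116
  76.12621093  -5.15411766]
[[400.26206286 242.6903729 ]
 [256.8322806  574.86993719]]
```

View pics/w1b.png

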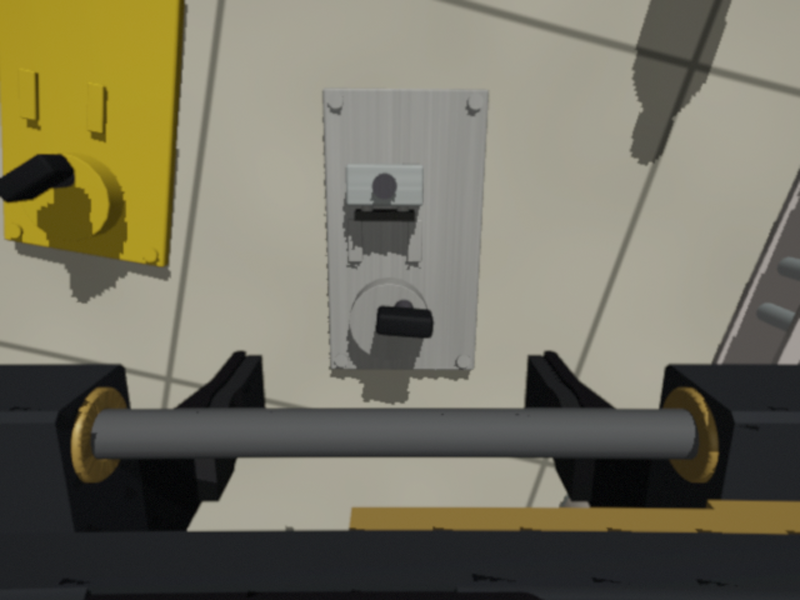

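The wrist view (800x600) shows the jig plate with corners (323,91), (488,91), (473,369) and (332,369). The pad's front is around (385,215), the rail ends are at (355,262) and (413,262), and the knob bar's top is centred near (405,321).

```bash
python3 - <<'E'
from h import *
c=load('w1')
C=ray(c,np.array([[323,91],[488,91],[473,369],[332,369]])/1.25,.012); print(C.round(4))
for i in range(4): d=C[(i+1)%4]-C[i]; print(np.linalg.norm(d).round(4),np.degrees(np.arctan2(d[1],d[0])).round(2))
x=C[0]-C[3]+C[1]-C[2]; y=np.degrees(np.arctan2(x[1],x[0])); print('yaw',y,'centre',C.mean(0))
k=ray(c,np.array([[377,310],[432,310],[432,334],[378,334],[405,320]])/1.25,.076);print(k.round(4))
m=C.mean(0);m[2]=0
R=Ro.from_euler('z',y,degrees=True).as_matrix()
print('knob in jig',R.T@(k[:4].mean(0)-m))
print('rail ends',((ray(c,np.array([[355,262],[413,262]])/1.25,.014)-m)@R).round(4))
print('pad front',((ray(c,np.array([[355,220],[414,220]])/1.25,.036)-m)@R).round(4))
move([.49,-.10,.41],103.9)
E
```

```text
[[0.4553 0.2773 0.012 ]
 [0.5607 0.3032 0.012 ]
 [0.6063 0.1111 0.012 ]
 [0.502  0.0854 0.012 ]]
0.1086 13.81
0.1974 -76.65
0.1074 -166.13
0.1975 103.68
yaw 103.51793416849523 centre [0.531065   0.19424127 0.012     ]
[[0.522  0.1585 0.076 ]
 [0.5547 0.1666 0.076 ]
 [0.5587 0.1516 0.076 ]
 [0.5262 0.1436 0.076 ]
 [0.5402 0.1564 0.076 ]]
knob in jig [-4.02659988e-02  6.55574398e-05  7.60000000e-02]
rail ends [[-0.0155  0.0349  0.014 ]
 [-0.0152 -0.0067  0.014 ]]
pad front [[ 0.0172  0.0328  0.036 ]
 [ 0.0174 -0.0061  0.036 ]]
shift [-262.4 -103.3   -5.3] roll -0.03 or -0.03
```

Request:
step_arm(steps=[1,-38,-15,0,0,1,-38,-15,0,0,1,-38,-15,0,0,1,-38,-15,0,0,1,-38,-15,0,0,1,-38,-15,0,0,1,-34,-13,0,0,1,0,0,0,0])

```text
time_s: 3.7
tool_pos: [0.4888, -0.103, 0.4051]
tool_rot: [180.0, 0.0, 103.5]
force: [0.2, -0.4, 1.3]
grip_width: 0.087
grasp_force: 0.0
```

```bash
python3 - <<'E'
from h import *
o=env.get_obs();print(o['time_s'],o['tool_pos'],o['tool_rot'],o['qpos'].round(1))
c=snap('wrist','w2')
p=proj(c,[[.481,-.098,.028]])[0];print(p)
u,v=p.astype(int);u0=max(0,u-50);v0=max(0,v-35)
cv2.imwrite('pics/w2c.png',cv2.resize(c['image'][v0:v0+80,u0:u0+110,::-1],None,fx=7,fy=7,interpolation=cv2.INTER_CUBIC));print(u0,v0)
E
```

```text
3.7 [ 0.48880833 -0.10295893  0.40510384] [1.79968242e+02 3.67457596e-02 1.03474204e+02] [-27.8  -1.2  36.4 105.2   0.8  75.8  22. ]
[307.1435957  202.74931756]
257 167
```

View pics/w2c.png

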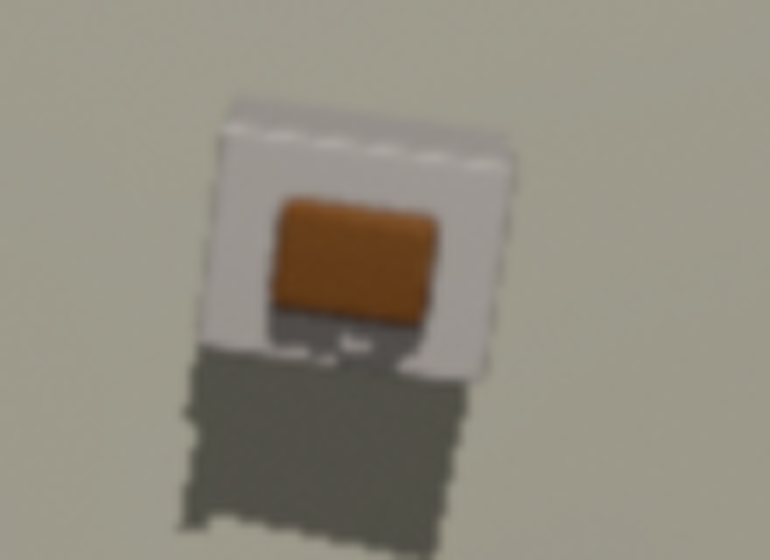

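The crop shows the block's top face with corners at (226,130), (510,160), (482,380) and (201,346). The amber cap sits on top and the long side runs across the image.

```bash
python3 - <<'E'
from h import *
c=load('w2')
C=ray(c,np.array([[226,130],[510,160],[482,380],[201,346]])/7+[257-.43,167-.43],.028)
for i in range(4): d=C[(i+1)%4]-C[i]; print(np.linalg.norm(d).round(4),np.degrees(np.arctan2(d[1],d[0])).round(2))
d=C[1]-C[0]+C[2]-C[3]; a=np.degrees(np.arctan2(d[1],d[0])); m=C.mean(0);print(m,a)
for y in (a,a+180):
  move([*m[:2],.25],y)
E
```

```text
0.0347 7.37
0.0276 -83.3
0.0351 -173.65
0.027 95.84
[ 0.48115296 -0.0982096   0.028     ] 6.853782986545715
shift [  4.3  -7.4 154.9] roll 96.78 or -83.22
shift [  4.3  -7.4 154.9] roll -83.22 or -83.22
```

Request:
step_arm(steps=[1,4.3,-7.4,0,-10.4,1,0,0,0,-10.4,1,0,0,0,-10.4,1,0,0,0,-10.4,1,0,0,20,-10.4,1,0,0,20,-10.4,1,0,0,20,-10.4,1,0,0,20,-10.4,1,0,0,25,0,1,0,0,20,0,1,0,0,0,0,1,0,0,0,0])

```text
time_s: 5.25
tool_pos: [0.4819, -0.0964, 0.2804]
tool_rot: [180.0, 0.1, -173.0]
force: [-0.5, -0.5, -1.0]
grip_width: 0.0874
grasp_force: 0.0
```

```bash
python3 - <<'E'
from h import *
o=env.get_obs();print(o['time_s'],o['tool_pos'],o['tool_rot'],o['qpos'].round(1))
move([.4812,-.0982,.191],6.8)
c=snap('wrist','w3'); cv2.imwrite('pics/w3.png',c['image'][:,:,::-1])
E
```

```text
5.25 [ 0.48187263 -0.09640388  0.28044481] [ 1.79998623e+02  5.66812736e-02 -1.72974920e+02] [-28.3   5.2  38.5 115.   -3.7  60.9 108.9]
shift [ 1.  -1.7 89.4] roll -179.77 or 0.23
```

View pics/w3.png

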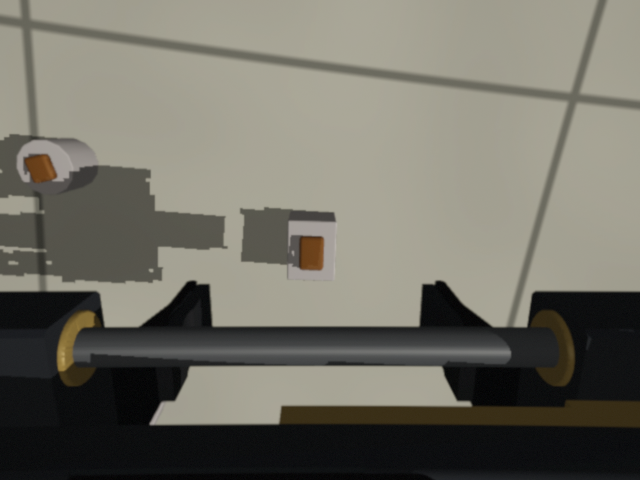

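The block's top face spans (289,221) to (335,279), with its centre at about (312,250), between the fingers and square to them.

```bash
python3 - <<'E'
from h import *
c=load('w3')
C=ray(c,[[289,221],[335.5,221],[335.5,279.5],[288.5,279.5]],.028);print(C.round(4))
m=C.mean(0);print(m,np.linalg.norm(C[1]-C[0]),np.linalg.norm(C[2]-C[1]));move([*m[:2],.191],-173)
E
```

```text
[[ 0.4653 -0.113   0.028 ]
 [ 0.4621 -0.0869  0.028 ]
 [ 0.4971 -0.0821  0.028 ]
 [ 0.5005 -0.1096  0.028 ]]
[ 0.4812317  -0.09791172  0.028     ] 0.026342029422096108 0.03536129521008743
shift [ 1.1 -1.2 89.7] roll 0.01 or 0.01
```

Request:
step_arm(steps=[1,1,-1.4,20,0,1,0,0,25,0,1,0,0,25,0,1,0,0,19.5,0,1,0,0,0,0,0,0,0,0,0,0,0,0,0,0,0,0,0,0,0,0,0,0,0,0,0,0,0,0,0,0,0,0,0,0], grip_force=12)

```text
time_s: 6.68
tool_pos: [0.4805, -0.0985, 0.1902]
tool_rot: [180.0, -0.0, -173.1]
force: [-0.1, -0.4, -0.4]
grip_width: 0.0349
grasp_force: 0.0
```

Request:
step_arm(steps=[0,0,0,0,0,0,0,0,0,0,0,0,0,0,0,0,0,0,0,0])

```text
time_s: 7.18
tool_pos: [0.4806, -0.0985, 0.1902]
tool_rot: [-180.0, 0.0, -173.1]
force: [-0.7, -0.0, -0.7]
grip_width: 0.0277
grasp_force: 11.9
```

Request:
step_arm(steps=[0,0,0,-20,0,0,0,0,-40,0,0,0,0,-50,0,0,0,0,-40,0,0,0,0,0,0])

```text
time_s: 7.8
tool_pos: [0.4816, -0.0989, 0.3434]
tool_rot: [180.0, 0.4, -173.1]
force: [0.1, 0.5, -0.8]
grip_width: 0.028
grasp_force: 11.9
```

```bash
python3 - <<'E'
from h import *
o=env.get_obs();print(o['time_s'],o['tool_pos'],o['tool_rot'],o['qpos'].round(1),o['grip_width'],o['grasp_force'])
# jig origin est.; nest target
m=np.array([.5311,.1942,0]);R=Ro.from_euler('z',103.5,degrees=True).as_matrix()
t=m+R@[-.007,.0135,0];print(t)
move([t[0],t[1],.32],103.5)
E
```

```text
7.8 [ 0.48161497 -0.09893817  0.3433613 ] [ 179.98731103    0.38535183 -173.05378824] [-30.1   0.4  39.2 111.1  -0.4  68.2 106.2] 0.028033005907773075 11.938364803791046
[0.51960712 0.1842419  0.        ]
shift [-71.8 276.5  23.9] roll 83.45 or 83.45
```

Request:
step_arm(steps=[0,-9,34.5,0,0,0,-9,34.5,0,0,0,-9,34.5,0,0,0,-9,34.5,0,0,0,-9,34.5,0,0,0,-9,34.5,0,0,0,-9,34.5,0,0,0,-9,34.5,0,0])

```text
time_s: 8.8
tool_pos: [0.5182, 0.1851, 0.3385]
tool_rot: [-180.0, -0.1, -173.1]
force: [0.1, -0.0, -0.7]
grip_width: 0.0279
grasp_force: 11.9
```

Request:
step_arm(steps=[0,0,0,0,10.4,0,0,0,0,10.4,0,0,0,0,10.4,0,0,0,0,10.4,0,0,0,0,10.4,0,0,0,0,10.4,0,0,0,0,10.4,0,0,0,0,10.4,0,0,0,10,0,0,0,0,0,0,0,0,0,0,0])

```text
time_s: 10.18
tool_pos: [0.5185, 0.1841, 0.3297]
tool_rot: [-179.9, 0.0, 103.8]
force: [0.1, 0.2, 0.0]
grip_width: 0.0273
grasp_force: 11.9
```

```bash
python3 - <<'E'
from h import *
o=env.get_obs();print(o['time_s'],o['tool_pos'],o['tool_rot'],o['qpos'].round(1),o['grip_width'],o['grasp_force'])
move([.5196,.1842,.25],103.5)
c=snap('wrist','w4'); cv2.imwrite('pics/w4.png',cv2.resize(c['image'][:,120:520,::-1],(800,960),interpolation=cv2.INTER_CUBIC)[:600])
E
```

```text
10.175 [0.51852713 0.18406784 0.32969541] [-1.79949360e+02  1.98843844e-02  1.03830062e+02] [-51.7   9.9  32.6 104.1  -5.7  67.7  -3.5] 0.027287761255416203 11.938303112983704
shift [-0.1  1.1 79.7] roll 0.33 or 0.33
```

View pics/w4.png

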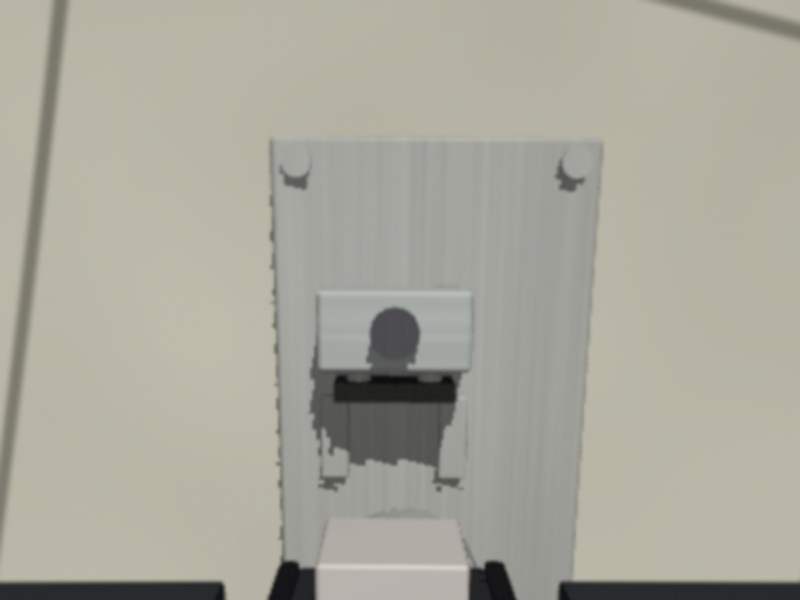

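The view (2x crop, u=120+X/2, v=Y/2) shows these features:
- **Pad:** top front edge at Y≈402, X 334–456.
- **Rails:** inner edges at X≈349 and 439, ends at Y≈477.
- **Held block:** front face with bottom edge at Y≈518, X 330–460, and top edge at Y≈567, X 318–468.
- **Lobe:** arc apex at about (403,510).

```bash
python3 - <<'E'
from h import *
c=load('w4');o=env.get_obs()
m=np.array([.5311,.1942,0]);R=Ro.from_euler('z',103.5,degrees=True).as_matrix()
def f(p,z): return ((ray(c,np.array(p)/2+[120,0],z)-m)@R*1e3).round(1)
print('plate top edge',f([[272,140],[602,143]],.012))
print('pad',f([[334,402],[456,402]],.036))
print('rail',f([[349,477],[439,477],[322,477],[465,477]],.017))
print('lobe',f([[403,510]],.036))
zb=o['tool_pos'][2]-.190
print('block bottom',f([[330,518],[460,518]],zb),'top',f([[318,567],[468,567]],zb+.028))
print('tcp',(o['tool_pos']-m)@R*1e3)
E
```

```text
plate top edge [[ 99.   53.9  12. ]
 [ 98.5 -54.4  12. ]]
pad [[16.6 33.1 36. ]
 [16.8 -7.  36. ]]
rail [[-14.2  29.4  17. ]
 [-14.1  -3.   17. ]
 [-14.3  39.2  17. ]
 [-14.  -12.4  17. ]]
lobe [[-20.6  10.1  36. ]]
block bottom [[ 10.9  27.2 140. ]
 [ 11.   -0.4 140. ]] top [[ 10.9  27.3 168. ]
 [ 11.    0.3 168. ]]
tcp [ -6.91808295  14.46576078 330.04556131]
```

```bash
python3 - <<'E'
from h import *
c=load('w1')
m=np.array([.5311,.1942,0]);R=Ro.from_euler('z',103.5,degrees=True).as_matrix()
print((ray(c,np.array([[390,281],[350,318],[428,310]])/1.25,.036)-m)@R*1e3)
a=c['image'][170:310,250:400,::-1]; b=load('w4')['image'][170:290,240:390,::-1]
a=cv2.resize(a,(390,364),interpolation=cv2.INTER_CUBIC);b=cv2.resize(b,(390,312),interpolation=cv2.INTER_CUBIC)
o=np.zeros((364,790,3),np.uint8);o[:,:390]=a;o[:312,400:]=b
o=cv2.convertScaleAbs(o,alpha=1.5,beta=-60)
cv2.imwrite('pics/cmp.png',o)
E
```

```text
[[-23.95617695   9.57798539  36.        ]
 [-50.54780692  37.24596234  36.        ]
 [-44.41010292 -16.76785984  36.        ]]
```

View pics/cmp.png

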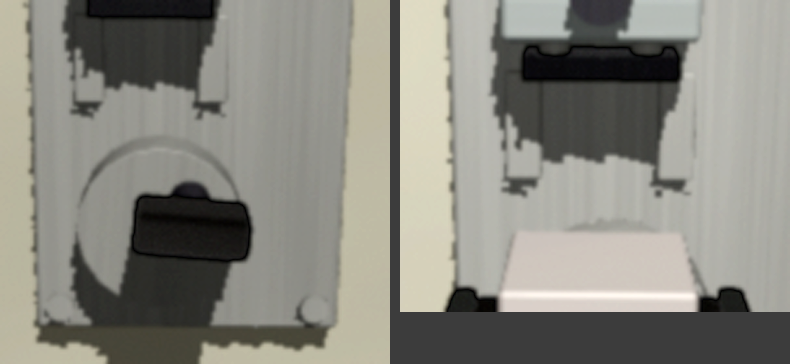

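In the enlarged crops, the lobe shows its side face. In the left crop the bottom edge (z=16 mm) has its apex at (160,135) and the top rim is at Y≈150. In the right crop the arc at (615,218) is the bottom edge. The bar's top face lies between (137,217) and (250,261) in the left crop.

```bash
python3 - <<'E'
from h import *
m=np.array([.5311,.1942,0]);R=Ro.from_euler('z',103.5,degrees=True).as_matrix()
f=lambda c,p,z,off:((ray(c,np.array(p)/2.6+off,z)-m)@R*1e3).round(1)
a=load('w1');b=load('w4')
print('lobe w1',f(a,[[160,135]],.016,[250,170]),f(a,[[160,150]],.036,[250,170]))
print('lobe w4',f(b,[[215,218]],.016,[240,170]))
k=f(a,[[139,217],[250,221],[248,261],[133,255]],.076,[250,170]);print('bar',k,k.mean(0))
print('pad w1',f(a,[[87,16],[213,16]],.036,[250,170]))
E
```

```text
lobe w1 [[-26.2  10.2  16. ]] [[-26.5  10.   36. ]]
lobe w4 [[-26.1   9.   16. ]]
bar [[-36.9  15.7  76. ]
 [-38.  -17.1  76. ]
 [-50.5 -16.8  76. ]
 [-48.8  17.5  76. ]] [-43.55   -0.175  76.   ]
pad w1 [[17.1 33.2 36. ]
 [17.4 -6.7 36. ]]
```

Request:
step_arm(steps=[0,2.3,0,10,0.3,0,0,0,30,0,0,0,0,30,0,0,0,0,25,0,0,0,0,12,0,0,0,0,8,0,0,0,0,4,0,0,0,0,0,0,0,0,0,0,0])

```text
time_s: 11.35
tool_pos: [0.5184, 0.1865, 0.2119]
tool_rot: [179.9, -0.0, 103.4]
force: [0.3, 0.2, -1.2]
grip_width: 0.0278
grasp_force: 11.9
```

```bash
python3 - <<'E'
from h import *
o=env.get_obs();m=np.array([.5311,.1942,0]);R=Ro.from_euler('z',103.5,degrees=True).as_matrix()
print(o['time_s'],o['tool_pos'],o['tool_rot'],(o['tool_pos']-m)@R*1e3,o['force'],o['grip_width'])
c=snap('wrist','w5');cv2.imwrite('pics/w5.png',cv2.resize(c['image'][150:350,180:460,::-1],(784,560),interpolation=cv2.INTER_CUBIC))
E
```

```text
11.35 [0.51843369 0.18652256 0.21193167] [ 1.79927538e+02 -2.58603560e-02  1.03443778e+02] [ -4.50842251  14.10859923 211.93166517] [ 0.3153619   0.20866698 -1.24881582] 0.02775342815479604
```

View pics/w5.png

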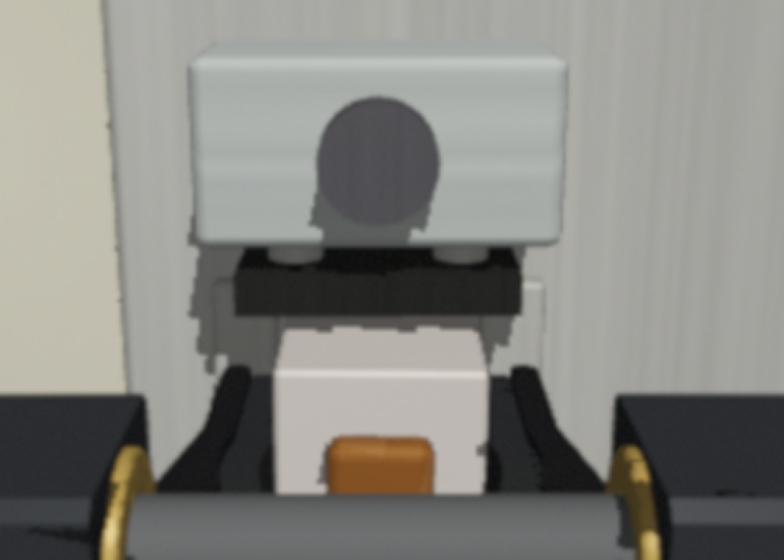

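The block is centred between the rails (block mid X≈381, rail and pad mid ≈379, so about 0.4 mm off) and clear of the pad's front edge at Y=315. I'll lower it the last 10 mm.

Request:
step_arm(steps=[0,0,0,4,0,0,0,0,4,0,0,0,0,1.2,0,0,0,0,0,0,0,0,0,0,0])

```text
time_s: 12.02
tool_pos: [0.518, 0.1863, 0.2022]
tool_rot: [-180.0, -0.0, 103.4]
force: [-2.4, -0.5, 5.1]
grip_width: 0.0278
grasp_force: 11.9
```

Request:
step_arm(steps=[0.6,0,0,0,0,0.6,0,0,0,0,0.6,0,0,0,0,0.6,0,0,0,0,0.6,0,0,-10,0,0.6,0,0,-30,0,1,0,0,-40,0,1,0,0,-30,0,1,0,0,0,0])

```text
time_s: 13.15
tool_pos: [0.5192, 0.1865, 0.3154]
tool_rot: [179.7, -0.1, 103.4]
force: [-1.2, 0.3, -0.5]
grip_width: 0.0744
grasp_force: 0.0
```

```bash
python3 - <<'E'
from h import *
o=env.get_obs();m=np.array([.5311,.1942,0]);R=Ro.from_euler('z',103.5,degrees=True).as_matrix()
print(o['time_s'],o['tool_pos'],o['tool_rot'],o['qpos'].round(1))
k=m+R@[-.0436,0,0];print(k)
# bar clockwise of jig x by 92.4deg -> yaw of bar
bar=103.5-92.4; print(bar)
# tool x along bar: yaw=bar+180 (roll negative)
move([k[0],k[1],.32],bar+180)
c=snap('wrist','w6');cv2.imwrite('pics/w6.png',cv2.resize(c['image'][:,120:520,::-1],(700,840),interpolation=cv2.INTER_CUBIC)[240:840])
E
```

```text
13.15 [0.51923097 0.18649961 0.31538589] [ 1.79657904e+02 -1.20565471e-01  1.03430428e+02] [-51.9  10.8  32.7 105.   -6.5  65.7  -3.5]
[0.54127822 0.15180467 0.        ]
11.099999999999994
shift [-38.9  13.4  -4.6] roll -87.67 or -87.67
```

View pics/w6.png

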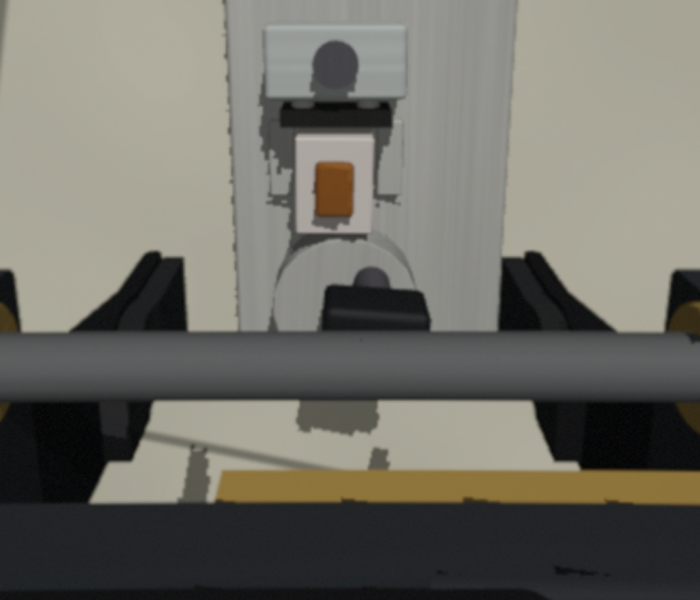

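The block stands square between the rails, with small gaps to the pad and lobe. The bar's pad-side top edge runs from (325,319) to (429,322) in the crop, which gives a second fix on the knob.

```bash
python3 - <<'E'
from h import *
m=np.array([.5311,.1942,0]);R=Ro.from_euler('z',103.5,degrees=True).as_matrix();c=load('w6')
f=lambda p,z:((ray(c,np.array(p)/1.75+[120,240/1.75],z)-m)@R*1e3).round(1)
print('bar edge',f([[325,319],[429,322]],.076))
print('block top',f([[297,136],[374,137],[371,234],[295,233]],.040))
print('pad',f([[280,126],[391,126]],.036))
move(m+R@[-.0438,0,.32],191)
E
```

```text
bar edge [[-38.9  17.   76. ]
 [-40.2 -17.   76. ]]
block top [[ 14.3  27.   40. ]
 [ 13.8  -0.2  40. ]
 [-22.6   0.5  40. ]
 [-22.1  28.5  40. ]]
pad [[17.1 33.3 36. ]
 [17.  -6.5 36. ]]
shift [-39.2  14.1  -6.5] roll -87.56 or -87.56
```

Request:
step_arm(steps=[0.6,-20,7,0,0,0.6,-20,7,0,0,0.6,0,0,0,-9.7,0.6,0,0,0,-9.7,0.6,0,0,0,-9.7,0.6,0,0,0,-9.7,0.6,0,0,0,-9.7,0.6,0,0,0,-9.7,0.6,0,0,0,-9.7,0.6,0,0,0,-9.7,0.6,0,0,0,-9.9,0.6,0,0,0,0])

```text
time_s: 14.7
tool_pos: [0.5406, 0.1505, 0.3108]
tool_rot: [-180.0, -0.1, -169.2]
force: [-1.0, -0.4, -0.1]
grip_width: 0.0524
grasp_force: 0.0
```

```bash
python3 - <<'E'
from h import *
m=np.array([.5311,.1942,0]);R=Ro.from_euler('z',103.5,degrees=True).as_matrix()
o=env.get_obs();print(o['time_s'],o['tool_pos'],o['tool_rot'],o['qpos'].round(1),o['wrist_torque'],(o['tool_pos']-m)@R*1e3)
move(m+R@[-.0447,0,.235],191)
E
```

```text
14.7 [0.54055067 0.15054606 0.31078903] [-1.79975902e+02 -1.28810921e-01 -1.69176035e+02] [-39.7  11.8  24.1 103.5  -5.3  65.9  87. ] [ 0.04990132  0.03028839 -0.00931601] [-44.65399147   1.00126284 310.78903332]
shift [-1.2  0.  75.8] roll -0.18 or -0.18
```

Request:
step_arm(steps=[0.6,-1,0,20,0,0.6,0,0,25,0,0.6,0,0,20,0,0.6,0,0,10.5,0,0.6,0,0,0,0,0.6,0,0,0,0])

```text
time_s: 15.45
tool_pos: [0.5424, 0.151, 0.2373]
tool_rot: [180.0, 0.1, -169.1]
force: [-0.2, 0.4, 0.6]
grip_width: 0.0526
grasp_force: 0.0
```

Request:
step_arm(steps=[0,0,0,0,0,0,0,0,0,0,0,0,0,0,0,0,0,0,0,0,0,0,0,0,0,0,0,0,0,0,0,0,0,0,0,0,0,0,0,0], grip_force=25)

```text
time_s: 16.45
tool_pos: [0.5419, 0.1514, 0.2366]
tool_rot: [180.0, 0.0, -169.0]
force: [-0.7, 3.4, 0.8]
grip_width: 0.0139
grasp_force: 24.8
```

```bash
cat > st.py <<'E'
from h import *
m=np.array([.5311,.1942,0]);R=Ro.from_euler('z',103.5,degrees=True).as_matrix()
o=env.get_obs();print(o['time_s'].round(2),'yaw',o['tool_rot'][2].round(2),'jig mm',((o['tool_pos']-m)@R*1e3).round(1),'F tool',(tf(o).T@o['force']).round(1),'T tool',(tf(o).T@o['wrist_torque']).round(3),o['wrist_torque'].round(3),'grip',(o['grip_width']*1e3).round(1),o['grasp_force'].round(1))
E
python3 st.py
```

```text
Traceback (most recent call last):
  File "st.py", line 3, in <module>
    o=env.get_obs();print(o['time_s'].round(2),'yaw',o['tool_rot'][2].round(2),'jig mm',((o['tool_pos']-m)@R*1e3).round(1),'F tool',(tf(o).T@o['force']).round(1),'T tool',(tf(o).T@o['wrist_torque']).round(3),o['wrist_torque'].round(3),'grip',(o['grip_width']*1e3).round(1),o['grasp_force'].round(1))
                          ^^^^^^^^^^^^^^^^^
AttributeError: 'float' object has no attribute 'round'
```

```bash
sed -i "s/o\['time_s'\].round(2)/round(float(o['time_s']),2)/; s/(o\['grip_width'\]\*1e3).round(1)/round(o['grip_width']*1e3,1)/; s/o\['grasp_force'\].round(1)/round(float(o['grasp_force']),1)/" st.py; python3 st.py
```

```text
16.45 yaw -169.04 jig mm [-44.1  -0.5 236.6] F tool [ 0.1  3.5 -0.8] T tool [-0.681  0.089  0.156] [ 0.652  0.217 -0.156] grip 13.9 24.8
```

Request:
step_arm(steps=[0,0,0,0,5,0,0,0,0,5,0,0,0,0,5,0,0,0,0,0,0,0,0,0,0])

```text
time_s: 17.08
tool_pos: [0.5419, 0.1512, 0.2366]
tool_rot: [180.0, -0.0, 176.0]
force: [-1.1, 2.7, 1.2]
grip_width: 0.0141
grasp_force: 24.9
```

```bash
python3 st.py
```

```text
17.07 yaw 176.02 jig mm [-44.4  -0.5 236.6] F tool [ 1.3  2.6 -1.2] T tool [-0.582  0.362  0.141] [ 0.605  0.321 -0.141] grip 14.1 24.9
```

Request:
step_arm(steps=[0,0,0,0,3,0,0,0,0,3])

```text
time_s: 17.32
tool_pos: [0.5419, 0.1511, 0.2366]
tool_rot: [180.0, -0.0, 170.0]
force: [-1.2, 1.6, 2.5]
grip_width: 0.014
grasp_force: 25.0
```

```bash
python3 st.py
```

```text
17.32 yaw 169.96 jig mm [-44.5  -0.4 236.6] F tool [ 1.5  1.4 -2.5] T tool [-0.446  0.503 -0.176] [0.527 0.417 0.176] grip 14.0 25.0
```

Request:
step_arm(steps=[0,0,0,0,0,0,0,0,0,0])

```text
time_s: 17.58
tool_pos: [0.5419, 0.1511, 0.2366]
tool_rot: [180.0, -0.0, 170.0]
force: [-1.6, 3.1, 3.3]
grip_width: 0.0141
grasp_force: 24.9
```

```bash
python3 st.py
```

```text
17.57 yaw 170.02 jig mm [-44.5  -0.4 236.6] F tool [ 2.1  2.8 -3.3] T tool [-0.477  0.586 -0.056] [0.572 0.495 0.056] grip 14.1 24.9
```

Request:
step_arm(steps=[0,0,0,0,3,0,0,0,0,3])

```text
time_s: 17.82
tool_pos: [0.5419, 0.151, 0.2366]
tool_rot: [-180.0, -0.0, 163.9]
force: [-2.4, 1.9, 2.5]
grip_width: 0.0139
grasp_force: 25.0
```

```bash
python3 st.py
```

```text
17.82 yaw 163.94 jig mm [-44.6  -0.4 236.6] F tool [ 2.8  1.2 -2.5] T tool [-0.326  0.625 -0.202] [0.486 0.51  0.202] grip 13.9 25.0
```

Request:
step_arm(steps=[0,0,0,0,2,0,0,0,0,2])

```text
time_s: 18.08
tool_pos: [0.5419, 0.1509, 0.2366]
tool_rot: [-180.0, -0.0, 159.9]
force: [-2.3, 2.5, 4.3]
grip_width: 0.0136
grasp_force: 25.0
```

```bash
python3 st.py
```

```text
18.07 yaw 159.89 jig mm [-44.6  -0.4 236.6] F tool [ 3.   1.6 -4.3] T tool [-0.174  0.739 -0.236] [0.417 0.634 0.235] grip 13.6 25.0
```

Request:
step_arm(steps=[0,0,0,0,1,0,0,0,0,1])

```text
time_s: 18.32
tool_pos: [0.5419, 0.1508, 0.2366]
tool_rot: [-180.0, -0.0, 157.9]
force: [-3.3, 1.4, 4.1]
grip_width: 0.0137
grasp_force: 25.0
```

```bash
python3 st.py
```

```text
18.32 yaw 157.9 jig mm [-44.7  -0.4 236.6] F tool [ 3.6  0.1 -4.1] T tool [-0.041  0.881 -0.299] [0.369 0.801 0.298] grip 13.7 25.0
```

Request:
step_arm(steps=[0,0,0,0,1,0,0,0,0,1])

```text
time_s: 18.58
tool_pos: [0.5419, 0.1508, 0.2366]
tool_rot: [-180.0, -0.0, 155.9]
force: [-4.5, 1.6, 5.6]
grip_width: 0.0137
grasp_force: 25.1
```

```bash
python3 st.py
```

```text
18.57 yaw 155.89 jig mm [-44.7  -0.4 236.6] F tool [ 4.8 -0.3 -5.6] T tool [ 0.175  0.952 -0.312] [0.229 0.94  0.312] grip 13.7 25.1
```

Request:
step_arm(steps=[0,0,0,0,0,0,0,0,0,0])

```text
time_s: 18.82
tool_pos: [0.5419, 0.1508, 0.2366]
tool_rot: [-180.0, -0.0, 155.9]
force: [-3.6, 1.8, 4.6]
grip_width: 0.0141
grasp_force: 25.0
```

```bash
python3 st.py
```

```text
18.82 yaw 155.91 jig mm [-44.7  -0.4 236.6] F tool [ 4.1  0.2 -4.6] T tool [ 0.141  1.01  -0.241] [0.283 0.979 0.241] grip 14.1 25.0
```

Request:
step_arm(steps=[0,0,0,0,0,0,0,0,0,0])

```text
time_s: 19.08
tool_pos: [0.5419, 0.1508, 0.2366]
tool_rot: [-180.0, -0.0, 155.9]
force: [-4.4, 0.6, 4.8]
grip_width: 0.0138
grasp_force: 25.0
```

```bash
python3 st.py
```

```text
19.07 yaw 155.91 jig mm [-44.7  -0.4 236.6] F tool [ 4.2 -1.2 -4.8] T tool [ 0.108  0.964 -0.266] [0.295 0.924 0.266] grip 13.8 25.0
```

Request:
step_arm(steps=[0,0,0,0,0.7,0,0,0,0,0.6])

```text
time_s: 19.32
tool_pos: [0.5419, 0.1508, 0.2366]
tool_rot: [-180.0, -0.0, 154.6]
force: [-3.9, 1.9, 5.6]
grip_width: 0.0139
grasp_force: 25.1
```

```bash
python3 st.py
```

```text
19.32 yaw 154.6 jig mm [-44.7  -0.3 236.6] F tool [ 4.3 -0.  -5.6] T tool [ 0.229  0.966 -0.375] [0.207 0.971 0.374] grip 13.9 25.1
```

Request:
step_arm(steps=[0,0,0,0,0,0,0,0,0,0])

```text
time_s: 19.58
tool_pos: [0.5419, 0.1508, 0.2366]
tool_rot: [-180.0, -0.0, 154.6]
force: [-4.5, 1.1, 5.1]
grip_width: 0.0136
grasp_force: 25.1
```

```bash
python3 st.py
```

```text
19.57 yaw 154.62 jig mm [-44.7  -0.4 236.6] F tool [ 4.6 -1.  -5.1] T tool [ 0.172  1.007 -0.319] [0.276 0.984 0.318] grip 13.6 25.1
```

Request:
step_arm(steps=[0,0,0,0,0,0,0,0,0,0])

```text
time_s: 19.82
tool_pos: [0.5419, 0.1507, 0.2366]
tool_rot: [-180.0, -0.0, 154.6]
force: [-4.4, 1.0, 4.9]
grip_width: 0.0142
grasp_force: 25.1
```

```bash
python3 st.py
```

```text
19.82 yaw 154.61 jig mm [-44.8  -0.4 236.6] F tool [ 4.4 -1.  -4.9] T tool [ 0.179  0.959 -0.326] [0.249 0.943 0.325] grip 14.2 25.1
```

The moving torque of 0.375 N m (0.18 + 0.018·11) and the still reading of about 0.3 both point to roughly 11 N. I'll let go.

Request:
step_arm(steps=[0.5,0,0,0,0,0.5,0,0,0,0,0.5,0,0,0,0,0.5,0,0,0,0,0.5,0,0,-15,0,0.5,0,0,-35,0,0.5,0,0,-40,0,0.5,0,0,0,0])

```text
time_s: 20.82
tool_pos: [0.5435, 0.151, 0.3312]
tool_rot: [179.6, 0.3, 154.6]
force: [0.3, -0.3, -1.0]
grip_width: 0.0438
grasp_force: 0.0
```

```bash
python3 st.py; python3 - <<'E'
from h import *
c=snap('wrist','w7'); m=np.array([.5311,.1942,0]);R=Ro.from_euler('z',103.5,degrees=True).as_matrix()
hsv=cv2.cvtColor(c['image'],cv2.COLOR_RGB2HSV)
M=((hsv[...,0]<18)&(hsv[...,1]>150)&(hsv[...,2]>60)).astype(np.uint8)
M[:, :]=cv2.morphologyEx(M,cv2.MORPH_OPEN,np.ones((3,3)))
n,l,s,ce=cv2.connectedComponentsWithStats(M)
for i in range(1,n):
    p=cv2.minAreaRect(np.argwhere(l==i)[:,::-1].astype(np.float32))
    b=(ray(c,cv2.boxPoints(p),.046)-m)@R*1e3
    print(s[i],b.round(1).tolist(),b.mean(0).round(1))
E
```

```text
20.82 yaw 154.62 jig mm [-44.9  -2.  331.2] F tool [-0.4 -0.2  1. ] T tool [ 0.014 -0.     0.041] [-0.013  0.006 -0.041] grip 43.8 0.0
[335 158  33  31 576] [[-9.3, 20.7, 46.0], [8.9, 20.6, 46.0], [9.1, 8.3, 46.0], [-9.3, 8.2, 46.0]] [-0.2 14.5 46. ]
```

The amber cap is square to the jig. The block's front sits at 17.8 mm, with the pad face originally at 17, so it is pressed about 1 mm into the pad. Handing in.

```bash
python3 -c "
from cell import env
print(env.sign_off())"
```

```text
the job is handed in; nothing more can be done
None
```

The block stands square between the rails and is clamped against the sprung pad at about 11 N (estimated from the turning torque), the gripper is clear, and I handed the job in at about 21 s; the sign-off gave no verdict.

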